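Finish the slat crib and run the drip board out over the basin

ROBOT

A 6-joint arm with a two-finger parallel gripper is mounted at the origin on the work surface. World frame = base frame: x ahead of the robot, y to its left, z up, the work surface at z = 0. Lengths are in m, angles in rad, forces in N, time in s.
With the tool pointing down it reaches from about 0.275 to 0.825 m from the base axis. Payload 5.2 kg.
Tool frame: the origin (TCP) lies on the centre line of the jaws, within the pads' length; the fingertips stand 14 mm ahead of it and the grasp point (between the pads) lies 5 mm behind it; z points along the fingers, y is the line along which they close (so a half turn about z gives the same grasp; the last joint's range is limited). The gripper opens to 93 mm and grips with 3 to 60 N. Pads are 15 mm wide; open, the fingers measure 128 mm over their backs; the gripper's body (75 mm by 188 mm) begins 65 mm behind the grasp point.
Start: joints at [-1.391, 0.259, 1.535, -0, 1.348, -0.203], TCP at [0.205, -0.51, 0.195] pointing down, gripper open.
Joint ranges: [-3.14, 3.14], [-0.91, 2.08], [0.19, 2.58], [-1.22, 4.36], [0.22, 2.71], [-3.12, 3.12]. Speed limits (rad/s): [2.57, 2.57, 3.14, 3.14, 3.14, 3.14].

INTERFACE

Orientations are given as a rotation vector (axis times angle).
In Python, from rig import bot gives the robot as it stands. The module is installed in compiled form; this text tells all that it offers.
- The arm moves only by the tool servo_tool, never from a script. Its argument "moves" is a list of rows, each an object with "offset": the shift along the world's x, y, z in mm, a list of three; "yaw": the turn about the world's z in rad; "fingers": the closure, from 0 (fully open) to 1 (shut). A call has 1 to 12 rows; each row shifts and turns the commanded pose from where the row before left it; what a row does not reach is not made up. A row lasts 1/12 s, in which the tool goes at most 41.7 mm and 7.16 degrees, less where a joint would pass 70% of its speed; a pose out of reach is approached as far as the arm can. A call is refused whole if a number of a shift passes 41.7 or a number of a turn 0.125, either way. A call with a gripper value outside its range is refused whole. The fingers move at their own pace and stop on an object; the grip force is fixed at half the most. Time passes only in rows, so rows that do not move let the fingers close. It gives the time, the measured TCP pose, the force, the opening and the grip force at its end, in the units of the state.
- bot.observe(): the state, without advancing time (a new reading comes with each control period).
- bot.capture(name): name is "scene" or "top" or "wrist"; returns a dict with "frame" (480x640x3 uint8, red, green, blue), "depth" (480x640 float32, m along the optical axis (not along the pixel's ray), 0 where there is no reading), "mtx" (3x3 intrinsics, pixels), "view" (4x4, takes a point from world to camera coordinates); the wrist camera has in their place "hand_eye" (4x4, takes a point from camera to tool coordinates, whose origin is the TCP and whose axes are the flange's). Camera axes: x right, y down, z forward; pixel columns grow to the right and rows downward; lengths in m; the calibration is good to about 2 mm. A picture is of the moment at which its call begins: read the wrist's pose just before it.
- bot.sign_off(): hands the job in; it is judged then, once.
The state is a dict: "time_s": time; "joint_pos": joint angles; "qd": joint speeds; "effort": joint torques, N m; "tcp_pos": TCP position; "tcp_rot": TCP orientation; "ft_force": force on the tool from outside, world axes, zero at the start; "torque": the same for the moment, N m; "grip_width": opening from 0.0 (shut) to 1.0 (fully open); "grasp_force": force on a finger pad.
Only numpy, scipy, OpenCV 4.12 (cv2) and the standard library are available. Lean on these libraries where they do the work, as an engineer would, in place of code of your own. Each camera call takes 0.05 s, during which the arm holds its last target. There are 200 camera calls.

TASK

First finish the crib of washed slats on the drip board: lay the two light slats from the green mat flat across the top as a third layer, crosswise to the second, one directly above each slat of the bottom layer, and let go of them. Then take the board by its blue handle and slide it straight out over the basin, flat on its stand and with the crib still standing on it, until the red line is level with the stand's edge. It would now tip into the basin, so finish while still holding it level by the handle, do not let go, and leave the other things on the bench where they are.

Things in the scene. Friction and masses are not known exactly. Their poses are not given: they have to be found in the camera images.
- loose_a_mid (a point): Light-coloured wooden slat 130 x 24 x 18 mm (long axis = its x axis, 18 mm upright, about 42 g); this point is its centre, 9 mm above its underside. Starts lying flat on the green mat (2 mm thick, its top is 2 mm above the bench), clear of everything.
- loose_b_mid (a point): Light-coloured wooden slat 130 x 24 x 18 mm (long axis = its x axis, 18 mm upright, about 42 g); this point is its centre, 9 mm above its underside. The same as loose_a, also on the green mat; the two may go in either place of the top layer.
- loose_a: The same slat as loose_a_mid; origin at the middle of its underside.
- loose_b: The same slat as loose_b_mid; origin at the middle of its underside.
- bottom_outer_mid (a point): Dark-stained wooden slat 130 x 24 x 18 mm (long axis = its x axis, 18 mm upright, about 42 g); this point is its centre, 9 mm above its underside. Bottom layer of the crib, lying loose across the board, on the side away from the handle.
- bottom_inner_mid (a point): Dark-stained wooden slat 130 x 24 x 18 mm (long axis = its x axis, 18 mm upright, about 42 g); this point is its centre, 9 mm above its underside. Bottom layer, parallel to bottom_outer and about 70 mm (centre to centre) nearer the handle.
- middle_left_mid (a point): Dark-stained wooden slat 130 x 24 x 18 mm (long axis = its x axis, 18 mm upright, about 42 g); this point is its centre, 9 mm above its underside. Second layer, lying loose along the board across both bottom slats; the one on the board's +y side.
- middle_right_mid (a point): Dark-stained wooden slat 130 x 24 x 18 mm (long axis = its x axis, 18 mm upright, about 42 g); this point is its centre, 9 mm above its underside. Second layer, parallel to middle_left and about 70 mm from it, on the board's -y side. The top of the second layer is 36 mm above the board's top.
- board: White drip board, loose, 300 x 130 x 12 mm, about 0.3 kg (varies), resting flat on the stand. Origin at the centre of its underside, +x is outward (towards the basin), z up. It carries the crib of slats centred 75 mm inward of its outer end; its blue handle is at its inner end. With the mark at the stand's edge it overhangs by 170 mm, more than half, and tips over unless its handle is held.
- board_handle (a point): Centre of the board's blue handle: an upright bar 22 mm thick (along the board's x), 70 mm long (along its y) and 30 mm high, fixed on the board's top; this point is 15 mm above the board's top, 125 mm inward of the board's centre and 105 mm inward of the mark.
- board_mark (a point): Middle of the red line, 5 mm wide, painted straight across the board; this point is on the board's top face, 20 mm inward of the board's centre, 170 mm from its outer end. Axes as the board's.
- stand: Fixed low wooden stand on the bench, 290 x 190 mm, top at 80 mm; origin under its centre, +x outward towards the basin.
- stand_lip (a point): Middle of the stand's outer top edge (black trim strip, facing the basin), at 80 mm height, 145 mm outward of the stand's centre; +x points straight outward, z up.
- basin: Fixed open steel basin on the bench 180 (along its x, outward) x 200 x 60 mm high, just beyond the stand's edge under the overhang; origin under its centre; its rim is 20 mm below the board.
- beaker_tall: Bystander: glass beaker, 80 mm wide, 125 mm high, origin under its centre.
- beaker_small: Bystander: glass beaker, 64 mm wide, 85 mm high, origin under its centre.
- white_cup: Bystander: upturned white cup, 76 mm wide at the foot, 120 mm high, origin under its centre.
- blue_cap: Bystander: blue screw cap, 60 mm wide, 20 mm high, origin under its centre.
- stopper: Bystander: dark rubber stopper, 42 mm wide, 32 mm high, origin under its centre.
- dish: Bystander: closed glass dish, 84 mm wide, 16 mm high, origin under its centre.
Not all that is in view belongs to the job. What is shaped like the loose_b but purple is not meant. What is shaped like the part that bears bottom_inner_mid but yellow is not meant.

How it is judged:
On the way:
1. both light slats lie released on the crib as its third layer, each above a bottom slat (((horizontal distance between loose_a_mid and bottom_outer_mid below 0.018 m and horizontal distance between loose_b_mid and bottom_inner_mid below 0.018 m) or (horizontal distance between loose_a_mid and bottom_inner_mid below 0.018 m and horizontal distance between loose_b_mid and bottom_outer_mid below 0.018 m)) and z of loose_a_mid in the frame of board_mark between 0.04 and 0.05 m and angle between the x axis of each of loose_a_mid, loose_b_mid, bottom_outer_mid, bottom_inner_mid and the y axis of board_mark, either way round below 0.2 rad and contact force between the fingers and loose_a below 0.1 N and linear speed of each of loose_a, loose_b below 0.03 m/s and z of loose_b_mid in the frame of board_mark between 0.04 and 0.05 m and contact force between the fingers and loose_b below 0.1 N and x of bottom_outer_mid in the frame of board_mark between 0.115 and 0.145 m and y of bottom_outer_mid in the frame of board_mark between -0.015 and 0.015 m and z of bottom_outer_mid in the frame of board_mark between 0.004 and 0.014 m and x of bottom_inner_mid in the frame of board_mark between 0.045 and 0.075 m and y of bottom_inner_mid in the frame of board_mark between -0.015 and 0.015 m and z of bottom_inner_mid in the frame of board_mark between 0.004 and 0.014 m and x of middle_left_mid in the frame of board_mark between 0.08 and 0.11 m and y of middle_left_mid in the frame of board_mark between 0.02 and 0.05 m and z of middle_left_mid in the frame of board_mark between 0.022 and 0.032 m and angle between the x axis of each of middle_left_mid, middle_right_mid and the x axis of board_mark, either way round below 0.2 rad and x of middle_right_mid in the frame of board_mark between 0.08 and 0.11 m and y of middle_right_mid in the frame of board_mark between -0.05 and -0.02 m and z of middle_right_mid in the frame of board_mark between 0.022 and 0.032 m), for 0.2 s.
At the end, for the whole second after the job is handed in: Red line within 7 mm of the stand's edge; board flat on the stand (0.05 rad), straight (0.13 rad, 30 mm), still, held by the fingers (over 1 N), off the basin; top slats within 18 mm and 0.2 rad over the bottom ones, released; other slats within 15 mm of place (all of step 1 and x of board_mark in the frame of stand_lip between -0.007 and 0.007 m and y of board_mark in the frame of stand_lip between -0.03 and 0.03 m and z of board_mark in the frame of stand_lip between 0.007 and 0.017 m and angle between the x axis of board_mark and the x axis of stand_lip, either way round below 0.13 rad and angle between board_mark's own z axis and vertical below 0.05 rad and contact force between the fingers and board above 1 N and contact force between board and stand above 0.3 N and contact force between board and basin below 0.1 N and linear speed of board below 0.02 m/s); the arm keeps its last pose, push and grip.
It fails at once if a bystander was moved by more than 30 mm (distance of any of beaker_tall, beaker_small, white_cup, blue_cap, stopper, dish from where it was at the start of the episode above 0.03 m).
It fails at once if the board tipped (angle between board_mark's own z axis and vertical above 0.2 rad).
It also fails if it takes over 72 s, if anything falls off the work surface, if the arm or the gripper's body presses on something with over 40 N, if the wrist force passes 120 N, or if a joint passes its speed limit or range.

## Working session

There is one attempt and no reset: what is moved stays moved. The work goes in short steps, Python scripts to look and compute and a tool call to move; the robot and the scene stay as the last step left them, time stands still between calls to the robot, and variables do not carry over. Pictures are saved under pics/ and viewed, at most 10 in all, crops included, and the job is handed in when it is done.

Besides the shell and the picture viewer there is one more tool, called after "Request:" as name(argument=value, ...), one argument or row to a line, values as JSON. servo_tool: Moves the arm, as the interface text tells. Its arguments: {"type":"object","properties":{"moves":{"type":"array"}},"required":["moves"]}

```bash
mkdir -p pics; python3 - <<'E'
from rig import bot
import cv2,numpy as np
s=bot.observe();print(s['time_s'],s['tcp_pos'],s['tcp_rot'],s['grip_width'])
for n in("top","scene"):
    c=bot.capture(n);cv2.imwrite(f'pics/{n}0.png',c['frame'][:,:,::-1]);np.savez(f'{n}0.npz',**c);print(n,c['mtx'].tolist(),np.round(c['view'],3).tolist())
E
```

```text
0.0 [ 0.20534015 -0.50959316  0.19382892] [-3.08245086e+00 -5.97329310e-01 -2.79672978e-05] 0.9988758676122015
top [[447.7778186969956, 0.0, 323.63984279469696], [0.0, 447.7778186969956, 236.61323485882372], [0.0, 0.0, 1.0]] [[0.024, -1.0, -0.008, -0.026], [-0.992, -0.023, -0.121, 0.548], [0.121, 0.011, -0.993, 1.238], [0.0, 0.0, 0.0, 1.0]]
scene [[543.3854779004345, 0.0, 321.4678354401484], [0.0, 543.3854779004345, 236.63889605012918], [0.0, 0.0, 1.0]] [[-0.794, 0.607, 0.002, 0.448], [0.501, 0.657, -0.563, -0.179], [-0.343, -0.446, -0.826, 2.027], [0.0, 0.0, 0.0, 1.0]]
```

View pics/top0.png

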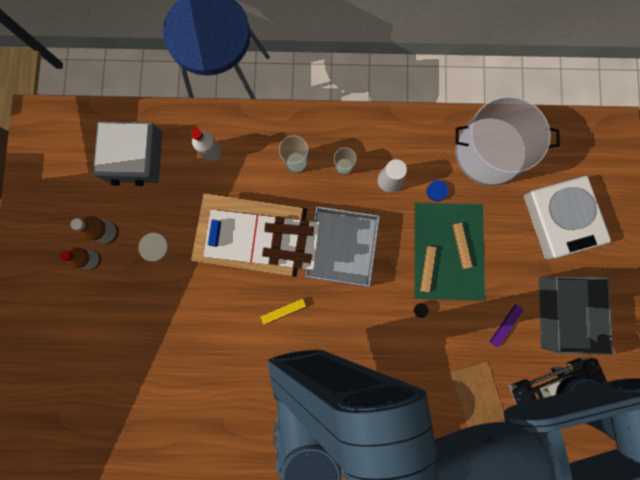

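View pics/scene0.png

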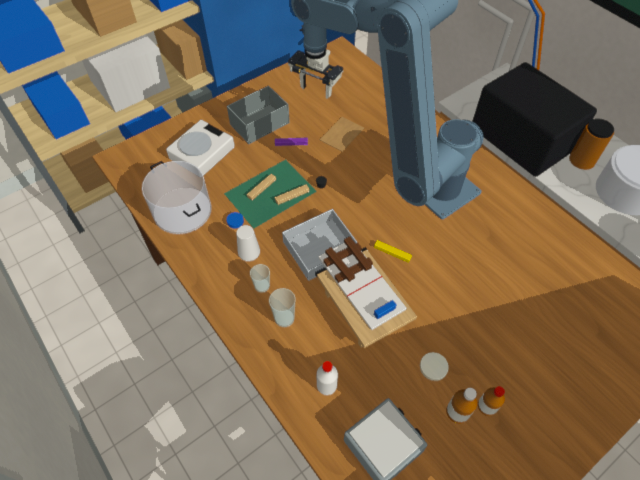

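The top view shows light slats at about (429,269) and (462,246), the crib at (288,243), the handle at (214,233), the red line at (254,238), the black edge strip at (300,241) and the basin at (343,246). The stopper at (421,310) and the cap at (437,190) are close to the mat. I'll measure these next.

```bash
cat > h.py <<'E'
import cv2,numpy as np
from scipy.spatial.transform import Rotation as R
def ray(c,px,z,T=None):
    """pixels -> world points on plane z; T = camera-to-world"""
    if T is None: T=np.linalg.inv(c['view'])
    px=np.atleast_2d(np.asarray(px,float)); K=c['mtx']
    d=np.c_[(px-K[[0,1],[2,2]])/K[0,0],np.ones(len(px))]@T[:3,:3].T
    o=T[:3,3]; return (o+d*((z-o[2])/d[:,2])[:,None])
def blobs(m,c,z,T=None,amin=40):
    cs,_=cv2.findContours(m.astype(np.uint8),cv2.RETR_EXTERNAL,cv2.CHAIN_APPROX_NONE);out=[]
    for k in cs:
        if cv2.contourArea(k)<amin: continue
        w=ray(c,k[:,0,:],z,T)[:,:2]
        (cx,cy),(a,b),t=cv2.minAreaRect((w*1000).astype(np.float32))
        if a<b: a,b,t=b,a,t+90
        out.append((k[:,0].mean(0).round(),round(cx,1),round(cy,1),round(a),round(b),round((t+90)%180-90,1)))
    return out
def masks(c):
    h=cv2.cvtColor(c['frame'],cv2.COLOR_RGB2HSV).astype(int);H,S,V=h[...,0],h[...,1],h[...,2]
    return dict(blue=(H>100)&(H<130)&(S>150)&(V>60),red=((H<8)|(H>172))&(S>120)&(V>110),
      dark=(V<95)&(V>25)&(H<25)&(S>60),light=(H>8)&(H<25)&(V>150)&(S>60)&(S<190),white=(V>190)&(S<40),black=(V<50),green=(H>60)&(H<95)&(S>80)&(V<130))
def toolT(s):
    T=np.eye(4);T[:3,:3]=R.from_rotvec(s['tcp_rot']).as_matrix();T[:3,3]=s['tcp_pos'];return T
E
python3 - <<'E'
from h import *
c=dict(np.load('top0.npz'));M=masks(c)
def roi(m,x0,x1,y0,y1):
    r=np.zeros_like(m);r[y0:y1,x0:x1]=m[y0:y1,x0:x1];return r
for n,m,z,q in(("light",'light',.02,(416,484,206,298)),("handle",'blue',.122,(195,235,205,260)),("red",'red',.092,(235,275,205,275)),("white",'white',.092,(195,320,195,275)),("dark",'dark',.128,(255,320,210,275)),("black",'black',.08,(285,315,195,285))):
    for b in blobs(roi(M[m],*q),c,z):print(n,b)
print(ray(c,[[306,207],[294,275],[204,195],[192,262]],.08).round(3).tolist())
print('basin',ray(c,[[315,208],[380,213],[371,285],[306,277]],.06).round(3).tolist())
print('stopper,cap,cup',ray(c,[[421,310],[437,190],[393,180]],.03).round(3).tolist())
from rig import bot
s=bot.observe();print(toolT(s).round(3).tolist());d=c['depth'];w=bot.capture('wrist');print(w['hand_eye'].round(3).tolist(),w['mtx'].tolist())
v=cv2.resize(c['frame'][195:330,190:500,::-1],None,fx=2.5,fy=2.5,interpolation=cv2.INTER_CUBIC);cv2.imwrite('pics/z.png',v)
E
```

```text
light (array([428., 269.]), 465.3, -311.5, 127, 23, -8.9)
light (array([462., 245.]), 534.5, -409.0, 127, 24, 12.4)
handle (array([214., 233.]), 541.5, 277.5, 66, 20, -4.9)
white (array([293., 240.]), 529.9, 68.7, 27, 16, 1.8)
white (array([262., 239.]), 529.9, 150.3, 127, 42, -5.9)
white (array([230., 235.]), 538.9, 241.2, 127, 125, -5.6)
dark (array([291., 240.]), 523.3, 78.6, 172, 128, -2.1)
[[0.624, 0.037, 0.08], [0.436, 0.064, 0.08], [0.651, 0.32, 0.08], [0.465, 0.343, 0.08]]
basin [[0.625, 0.012, 0.06], [0.615, -0.169, 0.06], [0.414, -0.147, 0.06], [0.432, 0.032, 0.06]]
stopper,cap,cup [[0.349, -0.29, 0.03], [0.691, -0.336, 0.03], [0.718, -0.21, 0.03]]
[[0.928, 0.374, -0.0, 0.205], [0.374, -0.928, 0.002, -0.51], [0.0, -0.002, -1.0, 0.194], [0.0, 0.0, 0.0, 1.0]]
[[0.001, -0.967, -0.257, 0.072], [1.0, 0.001, 0.0, 0.0], [0.0, -0.257, 0.967, -0.189], [0.0, 0.0, 0.0, 1.0]] [[382.7933771108859, 0.0, 324.5300598123354], [0.0, 382.7933771108859, 242.45554168671705], [0.0, 0.0, 1.0]]
```

View pics/z.png

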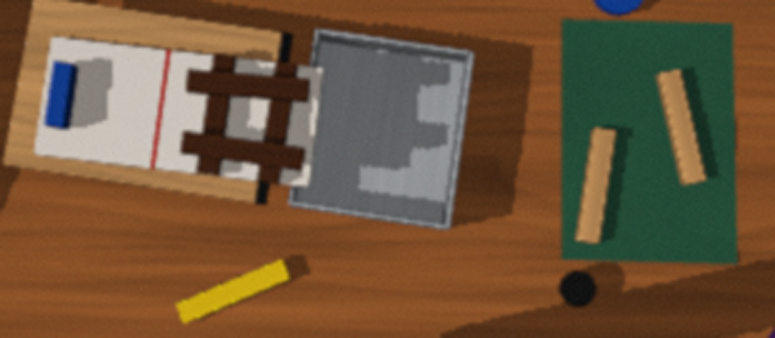

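The crop shows the crib undisturbed: its bottom slats cross the board, with the second layer along it pointing at the basin. Board y runs at about −5.5° from world x, and outward is about world −y. I'm moving above slat A.

Request:
servo_tool(
  moves=[
    {"offset": [29,22,0],"yaw": -0.06,"fingers": 0.2},
    {"offset": [29,22,0],"yaw": -0.06,"fingers": 0.2},
    {"offset": [29,22,0],"yaw": -0.06,"fingers": 0.2},
    {"offset": [29,22,0],"yaw": -0.06,"fingers": 0.2},
    {"offset": [29,22,-5],"yaw": -0.06,"fingers": 0.2},
    {"offset": [29,22,-10],"yaw": -0.06,"fingers": 0.2},
    {"offset": [29,22,-10],"yaw": -0.06,"fingers": 0.2},
    {"offset": [29,22,-10],"yaw": -0.06,"fingers": 0.2},
    {"offset": [28,22,-10],"yaw": -0.06,"fingers": 0.2},
    {"offset": [0,0,0],"yaw": 0,"fingers": 0.2},
    {"offset": [0,0,0],"yaw": 0,"fingers": 0.2},
    {"offset": [0,0,0],"yaw": 0,"fingers": 0.2},
  ],
)

```text
time_s: 1.15
tcp_pos: [0.4652, -0.3123, 0.1495]
tcp_rot: [3.132, -0.244, -0.001]
ft_force: [-0.5, -0.1, -0.4]
grip_width: 0.804
grasp_force: 0.0
```

```bash
cat > look.py <<'E'
import sys;from h import *;from rig import bot
s=bot.observe();T=toolT(s);c=bot.capture('wrist');W=T@c['hand_eye']
print('t',round(s['time_s'],2),'tcp',(s['tcp_pos']*1000 if hasattr(s['tcp_pos'],'shape') else np.array(s['tcp_pos'])*1000).round(1),'ytool',round(np.degrees(np.arctan2(T[1,1],T[0,1])),1),'F',np.round(s['ft_force'],1),'g',round(s['grip_width'],3))
name=sys.argv[1];cv2.imwrite(f'pics/{name}.png',c['frame'][:,:,::-1]);M=masks(c)
for a in sys.argv[2:]:
    k,z=a.split('=')
    for b in blobs(M[k],c,float(z),W,150):print(k,b)
E
python3 look.py a1 light=.02
```

```text
t 1.15 tcp [ 465.2 -312.3  149.5] ytool -98.9 F [-0.5 -0.1 -0.4] g 0.804
light (array([296., 417.]), 283.2, -274.2, 282, 75, 87.3)
light (array([116., 379.]), 349.7, -93.0, 59, 9, -13.9)
light (array([533., 378.]), 290.7, -485.0, 64, 10, -2.9)
light (array([381., 343.]), 350.2, -344.4, 69, 9, 83.8)
light (array([554., 286.]), 377.0, -497.7, 166, 51, -89.5)
light (array([324., 222.]), 466.6, -311.7, 128, 24, -8.8)
light (array([428., 120.]), 535.2, -407.6, 129, 27, 12.5)
light (array([569., 140.]), 510.7, -521.4, 210, 111, 0.8)
light (array([194., 163.]), 512.1, -227.8, 366, 229, 12.3)
```

View pics/a1.png

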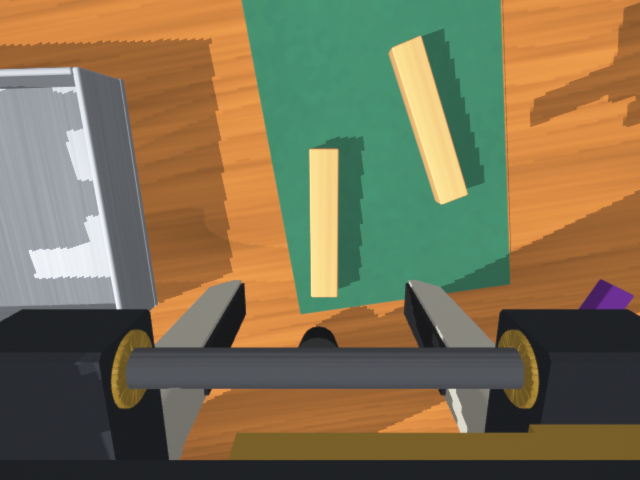

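The wrist view shows slat A at (324,222) and B at (428,120), agreeing with the top view to within 2 mm. Descending and gripping.

Request:
servo_tool(
  moves=[
    {"offset": [1,1,-25],"yaw": 0,"fingers": 0.2},
    {"offset": [0,0,-30],"yaw": 0,"fingers": 0.2},
    {"offset": [0,0,-30],"yaw": 0,"fingers": 0.2},
    {"offset": [0,0,-25],"yaw": 0,"fingers": 0.2},
    {"offset": [0,0,-15],"yaw": 0,"fingers": 0.2},
    {"offset": [0,0,-5],"yaw": 0,"fingers": 0.2},
    {"offset": [0,0,0],"yaw": 0,"fingers": 0.2},
    {"offset": [0,0,0],"yaw": 0,"fingers": 1},
    {"offset": [0,0,0],"yaw": 0,"fingers": 1},
    {"offset": [0,0,0],"yaw": 0,"fingers": 1},
    {"offset": [0,0,0],"yaw": 0,"fingers": 1},
    {"offset": [0,0,0],"yaw": 0,"fingers": 1},
  ],
)

```text
time_s: 2.2
tcp_pos: [0.4669, -0.3116, 0.0205]
tcp_rot: [3.131, -0.246, 0.002]
ft_force: [0.4, 0.7, -0.2]
grip_width: 0.489
grasp_force: 0.0
```

Request:
servo_tool(
  moves=[
    {"offset": [0,0,-1],"yaw": 0,"fingers": 1},
    {"offset": [0,0,0],"yaw": 0,"fingers": 1},
    {"offset": [0,0,0],"yaw": 0,"fingers": 1},
    {"offset": [0,0,0],"yaw": 0,"fingers": 1},
    {"offset": [0,0,0],"yaw": 0,"fingers": 1},
    {"offset": [0,0,0],"yaw": 0,"fingers": 1},
    {"offset": [0,0,0],"yaw": 0,"fingers": 1},
    {"offset": [0,0,0],"yaw": 0,"fingers": 1},
  ],
)

```text
time_s: 2.87
tcp_pos: [0.4665, -0.3112, 0.0186]
tcp_rot: [-3.132, 0.247, 0.0]
ft_force: [-0.1, 0.5, -0.0]
grip_width: 0.008
grasp_force: 0.0
```

```bash
python3 look.py a2 light=.02 | grep -v "[34][0-9][0-9], -\?[0-9]*, -\?8" ; python3 - <<'E'
from rig import bot
import cv2
c=bot.capture('scene')['frame'][130:250,190:370,::-1];cv2.imwrite('pics/sc2.png',cv2.resize(c,None,fx=4,fy=4,interpolation=cv2.INTER_CUBIC))
E
```

```text
t 2.87 tcp [ 466.5 -311.2   18.6] ytool -99.0 F [-0.1  0.5 -0. ] g 0.008
light (array([565., 422.]), 358.2, -433.1, 86, 48, 81.1)
light (array([104., 414.]), 409.7, -167.7, 78, 29, 81.1)
light (array([325., 379.]), 407.0, -301.8, 54, 10, -9.0)
light (array([325., 245.]), 480.2, -313.8, 102, 23, -8.9)
light (array([630., 177.]), 489.1, -464.4, 173, 13, 2.9)
light (array([496., 109.]), 531.9, -406.7, 122, 29, 12.5)
light (array([121., 191.]), 527.8, -230.4, 169, 115, -7.1)
```

View pics/a2.png

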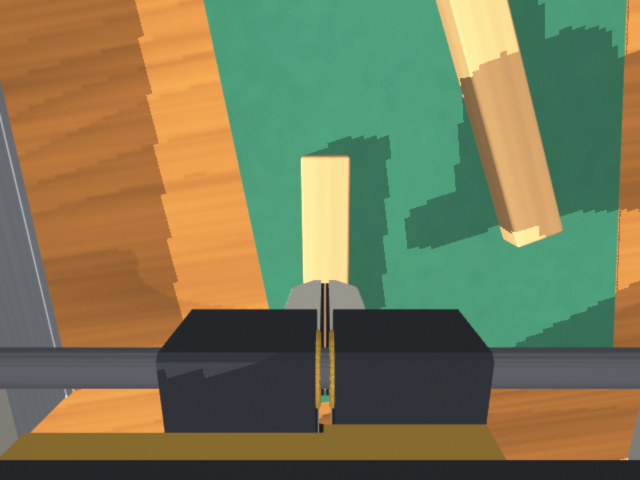

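The fingers are shut over slat A, at about (325,340), but not around it, so they seem to stand higher than assumed. Checking the scene view and the depth.

View pics/sc2.png

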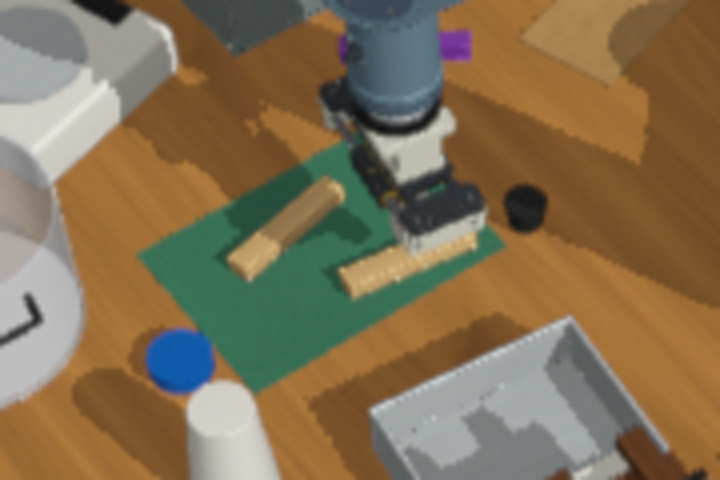

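```bash
python3 - <<'E'
from h import *;from rig import bot
s=bot.observe();c=bot.capture('wrist');d=c['depth'];K=c['mtx'];W=toolT(s)@c['hand_eye']
print(s['tcp_pos'],s['joint_pos'],s['grasp_force'])
for u,v in[(325,200),(325,270),(305,290),(345,290),(300,300),(350,300),(325,392),(380,250),(322,398)]:
    z=d[v,u];p=np.array([(u-K[0,2])/K[0,0]*z,(v-K[1,2])/K[0,0]*z,z,1]);print(u,v,(W@p)[:3].round(4),(c['hand_eye']@p)[:3].round(4))
E
```

```text
[ 0.46644347 -0.31119392  0.01862158] [-7.87248463e-01  4.53906648e-01  1.72429123e+00 -1.47982453e-05
  9.63439993e-01  9.40759778e-01] 0.0
325 200 [ 0.5093 -0.3182  0.019 ] [ 0.0434  0.0002 -0.0003]
325 270 [ 0.473  -0.3125  0.0187] [ 0.0067  0.0002 -0.0001]
305 290 [ 0.4776 -0.3045  0.0545] [ 0.0099 -0.0084 -0.0359]
345 290 [ 0.475  -0.3214  0.0547] [ 0.01    0.0088 -0.0361]
300 300 [ 0.4778 -0.303   0.0651] [ 0.0099 -0.0099 -0.0465]
350 300 [ 0.4749 -0.3229  0.0658] [ 0.0102  0.0102 -0.0471]
325 392 [ 0.3873 -0.299   0.0006] [-0.08    0.0003  0.018 ]
380 250 [ 0.4738 -0.344   0.0007] [0.0124 0.0312 0.0179]
322 398 [ 0.3835 -0.2965  0.0009] [-0.0842 -0.0015  0.0178]
```

```bash
python3 - <<'E'
from h import *;from rig import bot
s=bot.observe();c=bot.capture('wrist');d=c['depth'];K=c['mtx'];H=c['hand_eye']
P=lambda u,v:(H@np.array([(u-K[0,2])/K[0,0]*d[v,u],(v-K[1,2])/K[0,0]*d[v,u],d[v,u],1]))[:3]*1000
for u in(295,312,320,330,338,355):print(u,[(v,P(u,v).round(0).tolist()) for v in range(274,300,3)])
E
```

```text
295 [(274, [-2.0, -17.0, 18.0]), (277, [-3.0, -17.0, 17.0]), (280, [-5.0, -17.0, 17.0]), (283, [-7.0, -17.0, 18.0]), (286, [10.0, -13.0, -31.0]), (289, [10.0, -13.0, -34.0]), (292, [10.0, -12.0, -39.0]), (295, [10.0, -12.0, -41.0]), (298, [10.0, -12.0, -44.0])]
312 [(274, [4.0, -7.0, -0.0]), (277, [3.0, -7.0, -1.0]), (280, [2.0, -7.0, -2.0]), (283, [10.0, -6.0, -27.0]), (286, [10.0, -5.0, -32.0]), (289, [10.0, -5.0, -35.0]), (292, [10.0, -5.0, -39.0]), (295, [72.0, 0.0, -189.0]), (298, [11.0, -5.0, -46.0])]
320 [(274, [4.0, -2.0, 1.0]), (277, [3.0, -2.0, -1.0]), (280, [10.0, -2.0, -24.0]), (283, [10.0, -2.0, -27.0]), (286, [9.0, -2.0, -30.0]), (289, [10.0, -2.0, -35.0]), (292, [10.0, -2.0, -38.0]), (295, [10.0, -2.0, -42.0]), (298, [10.0, -2.0, -45.0])]
330 [(274, [5.0, 3.0, -0.0]), (277, [3.0, 3.0, -1.0]), (280, [10.0, 3.0, -23.0]), (283, [10.0, 2.0, -28.0]), (286, [10.0, 2.0, -31.0]), (289, [10.0, 2.0, -35.0]), (292, [10.0, 2.0, -38.0]), (295, [10.0, 2.0, -42.0]), (298, [10.0, 2.0, -44.0])]
338 [(274, [5.0, 7.0, -1.0]), (277, [3.0, 7.0, -2.0]), (280, [2.0, 7.0, -2.0]), (283, [10.0, 6.0, -27.0]), (286, [9.0, 6.0, -29.0]), (289, [10.0, 6.0, -36.0]), (292, [10.0, 6.0, -39.0]), (295, [10.0, 6.0, -41.0]), (298, [10.0, 6.0, -44.0])]
355 [(274, [-2.0, 17.0, 18.0]), (277, [-4.0, 17.0, 18.0]), (280, [-5.0, 18.0, 18.0]), (283, [-7.0, 17.0, 17.0]), (286, [-9.0, 18.0, 18.0]), (289, [10.0, 13.0, -34.0]), (292, [10.0, 13.0, -38.0]), (295, [10.0, 13.0, -41.0]), (298, [10.0, 12.0, -44.0])]
```

```bash
python3 - <<'E'
from h import *;from rig import bot
c=bot.capture('scene');d=c['depth'];K=c['mtx'];Ti=np.linalg.inv(c['view'])
for v in range(182,202,2):
    r=[]
    for u in(292,296,300,304,308):
        z=d[v,u];r.append(((Ti@np.array([(u-K[0,2])/K[0,0]*z,(v-K[1,2])/K[0,0]*z,z,1]))[:3]*1000).round(0).astype(int).tolist())
    print(v,r)
E
```

```text
182 [[503, -242, 173], [490, -238, 168], [478, -231, 165], [467, -223, 165], [455, -217, 162]]
184 [[505, -239, 167], [494, -232, 165], [485, -221, 169], [470, -220, 160], [457, -215, 154]]
186 [[512, -230, 171], [505, -217, 178], [486, -221, 160], [471, -218, 152], [452, -222, 135]]
188 [[510, -234, 155], [501, -222, 160], [482, -227, 141], [468, -223, 135], [401, -294, 16]]
190 [[509, -236, 142], [495, -232, 135], [482, -227, 130], [422, -291, 22], [403, -292, 8]]
192 [[512, -232, 137], [501, -224, 136], [442, -288, 29], [423, -289, 14], [405, -290, -1]]
194 [[465, -306, 18], [453, -298, 16], [438, -294, 9], [425, -287, 6], [415, -276, 9]]
196 [[468, -302, 12], [454, -298, 5], [440, -292, 0], [430, -280, 5], [415, -276, -2]]
198 [[470, -301, 2], [458, -291, 3], [449, -280, 8], [433, -277, -2], [423, -266, 2]]
200 [[475, -294, 1], [464, -283, 4], [451, -277, 1], [444, -262, 10], [429, -258, 3]]
```

The fingertips really end about 22 mm behind the reported TCP, not 14 mm ahead of it; both the wrist depth and the body height in the scene view show this. So I'll open and go about 34 mm lower, watching the force.

Request:
servo_tool(
  moves=[
    {"offset": [0,0,0],"yaw": 0,"fingers": 0.4},
    {"offset": [0,0,0],"yaw": 0,"fingers": 0.4},
    {"offset": [0,0,0],"yaw": 0,"fingers": 0.4},
    {"offset": [0,0,0],"yaw": 0,"fingers": 0.4},
    {"offset": [0,0,0],"yaw": 0,"fingers": 0.4},
    {"offset": [0,0,0],"yaw": 0,"fingers": 0.4},
    {"offset": [0,0,0],"yaw": 0,"fingers": 0.4},
    {"offset": [0,0,0],"yaw": 0,"fingers": 0.4},
    {"offset": [0,0,0],"yaw": 0,"fingers": 0.4},
    {"offset": [0,0,-3],"yaw": 0,"fingers": 0.4},
    {"offset": [0,0,-3],"yaw": 0,"fingers": 0.4},
    {"offset": [0,0,-3],"yaw": 0,"fingers": 0.4},
  ],
)

```text
time_s: 4.12
tcp_pos: [0.4664, -0.3111, 0.0093]
tcp_rot: [-3.132, 0.247, 0.0]
ft_force: [0.8, -0.7, -0.0]
grip_width: 0.598
grasp_force: 0.0
```

Request:
servo_tool(
  moves=[
    {"offset": [0,0,-3],"yaw": 0,"fingers": 0.4},
    {"offset": [0,0,-3],"yaw": 0,"fingers": 0.4},
    {"offset": [0,0,-3],"yaw": 0,"fingers": 0.4},
    {"offset": [0,0,0],"yaw": 0,"fingers": 0.4},
  ],
)

```text
time_s: 4.45
tcp_pos: [0.466, -0.3108, -0.0002]
tcp_rot: [-3.131, 0.247, 0.002]
ft_force: [-1.8, 0.1, 1.1]
grip_width: 0.601
grasp_force: 0.0
```

Request:
servo_tool(
  moves=[
    {"offset": [0,0,-3],"yaw": 0,"fingers": 0.4},
    {"offset": [0,0,-3],"yaw": 0,"fingers": 0.4},
    {"offset": [0,0,-3],"yaw": 0,"fingers": 0.4},
    {"offset": [0,0,0],"yaw": 0,"fingers": 0.4},
  ],
)

```text
time_s: 4.78
tcp_pos: [0.4661, -0.3108, -0.009]
tcp_rot: [-3.131, 0.247, 0.001]
ft_force: [0.1, 0.1, 0.1]
grip_width: 0.596
grasp_force: 0.0
```

Tips now at about z = 13 mm by the new estimate. Lowering a further 8 mm, then closing.

Request:
servo_tool(
  moves=[
    {"offset": [0,0,-3],"yaw": 0,"fingers": 0.4},
    {"offset": [0,0,-3],"yaw": 0,"fingers": 0.4},
    {"offset": [0,0,-2],"yaw": 0,"fingers": 0.4},
    {"offset": [0,0,0],"yaw": 0,"fingers": 0.4},
  ],
)

```text
time_s: 5.12
tcp_pos: [0.4662, -0.3109, -0.0169]
tcp_rot: [-3.131, 0.247, 0.001]
ft_force: [-0.2, 0.7, 0.4]
grip_width: 0.594
grasp_force: 0.0
```

Request:
servo_tool(
  moves=[
    {"offset": [0,0,0],"yaw": 0,"fingers": 1},
    {"offset": [0,0,0],"yaw": 0,"fingers": 1},
    {"offset": [0,0,0],"yaw": 0,"fingers": 1},
    {"offset": [0,0,0],"yaw": 0,"fingers": 1},
    {"offset": [0,0,0],"yaw": 0,"fingers": 1},
    {"offset": [0,0,0],"yaw": 0,"fingers": 1},
    {"offset": [0,0,0],"yaw": 0,"fingers": 1},
    {"offset": [0,0,0],"yaw": 0,"fingers": 1},
  ],
)

```text
time_s: 5.78
tcp_pos: [0.4665, -0.3113, -0.0162]
tcp_rot: [3.132, -0.247, 0.0]
ft_force: [-0.5, -0.6, 1.3]
grip_width: 0.254
grasp_force: 30.0
```

Gripped: the opening is 23.6 mm and the force 30 N. Lifting and carrying to above the outer place at about (519, 44).

Request:
servo_tool(
  moves=[
    {"offset": [0,0,15],"yaw": 0,"fingers": 1},
    {"offset": [0,0,30],"yaw": 0,"fingers": 1},
    {"offset": [0,0,36],"yaw": 0,"fingers": 1},
    {"offset": [0,0,36],"yaw": 0,"fingers": 1},
    {"offset": [0,0,36],"yaw": 0,"fingers": 1},
    {"offset": [0,10,24],"yaw": 0,"fingers": 1},
    {"offset": [4,25,10],"yaw": 0,"fingers": 1},
    {"offset": [4,30,0],"yaw": 0,"fingers": 1},
    {"offset": [4,30,0],"yaw": 0,"fingers": 1},
    {"offset": [5,30,0],"yaw": 0.01,"fingers": 1},
    {"offset": [5,30,0],"yaw": 0.01,"fingers": 1},
    {"offset": [5,30,0],"yaw": 0.01,"fingers": 1},
  ],
)

```text
time_s: 6.78
tcp_pos: [0.4933, -0.1247, 0.1707]
tcp_rot: [-3.135, 0.2, -0.0]
ft_force: [0.1, 0.1, -0.8]
grip_width: 0.252
grasp_force: 30.0
```

Request:
servo_tool(
  moves=[
    {"offset": [5,30,0],"yaw": 0.01,"fingers": 1},
    {"offset": [5,30,0],"yaw": 0.01,"fingers": 1},
    {"offset": [5,30,0],"yaw": 0.01,"fingers": 1},
    {"offset": [5,30,0],"yaw": 0,"fingers": 1},
    {"offset": [5,30,0],"yaw": 0,"fingers": 1},
    {"offset": [0,19,0],"yaw": 0,"fingers": 1},
    {"offset": [0,0,0],"yaw": 0,"fingers": 1},
    {"offset": [0,0,0],"yaw": 0,"fingers": 1},
    {"offset": [0,0,0],"yaw": 0,"fingers": 1},
  ],
)

```text
time_s: 7.53
tcp_pos: [0.5183, 0.0422, 0.1706]
tcp_rot: [3.137, -0.152, -0.0]
ft_force: [0.5, 0.3, -0.8]
grip_width: 0.253
grasp_force: 30.0
```

```bash
python3 look.py b1 light=.19 dark=.128 red=.092 blue=.122 white=.092
```

```text
t 7.53 tcp [518.3  42.2 170.6] ytool -95.6 F [ 0.5  0.3 -0.8] g 0.253
light (array([594., 409.]), 437.9, -91.8, 44, 33, 84.5)
light (array([330., 412.]), 454.7, 48.4, 48, 26, 84.5)
light (array([ 52., 420.]), 459.6, 189.5, 44, 44, 84.5)
light (array([ 57., 332.]), 511.2, 171.6, 62, 14, 84.5)
light (array([323., 253.]), 536.8, 41.2, 91, 27, -5.5)
light (array([610., 254.]), 527.6, -80.0, 107, 49, 6.4)
light (array([271.,  60.]), 615.8, 39.6, 266, 56, 84.5)
dark (array([329., 459.]), 367.5, 56.7, 445, 9, 84.5)
dark (array([185., 432.]), 397.5, 152.9, 127, 6, 84.5)
dark (array([460., 425.]), 381.5, -43.4, 127, 8, 84.9)
dark (array([391., 368.]), 434.0, 4.6, 62, 11, -2.2)
dark (array([256., 368.]), 442.8, 95.3, 62, 11, -8.9)
dark (array([214., 306.]), 493.3, 118.1, 55, 6, 84.5)
dark (array([225., 263.]), 524.7, 107.6, 69, 49, 84.5)
dark (array([227., 209.]), 556.1, 100.2, 85, 12, 87.4)
dark (array([359., 197.]), 554.5, 17.9, 24, 6, -4.4)
dark (array([320., 153.]), 583.2, 39.2, 20, 5, 84.5)
dark (array([221., 178.]), 580.1, 98.6, 86, 25, 87.1)
red (array([137., 228.]), 539.7, 175.2, 119, 5, -5.4)
blue (array([  4., 255.]), 537.8, 247.3, 52, 9, -17.8)
white (array([453., 259.]), 497.6, -50.2, 30, 23, 83.2)
white (array([552., 282.]), 471.0, -123.7, 76, 3, -7.5)
white (array([283., 236.]), 526.4, 72.2, 23, 19, -6.7)
white (array([368., 224.]), 529.2, 11.0, 42, 8, -3.7)
white (array([165., 220.]), 536.7, 151.5, 117, 43, -5.5)
white (array([ 68., 234.]), 539.7, 233.7, 127, 111, -5.5)
white (array([285., 152.]), 584.4, 62.9, 19, 7, 84.5)
white (array([506., 209.]), 542.8, -87.2, 123, 37, -6.6)
```

View pics/b1.png

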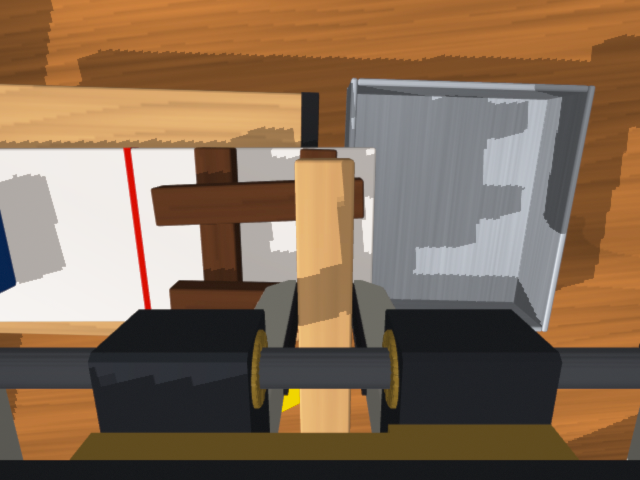

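The slat hangs square over the crib. The inner bottom slat's end is at columns 195–237 of row 149, the middle slat's ends are at (152,188) and (364,180), and the board's outer end is at column 375. Casting those rays.

```bash
python3 - <<'E'
from h import *;from rig import bot
s=bot.observe();c=bot.capture('wrist');W=toolT(s)@c['hand_eye']
o=np.array([-.095,-.9955]);
def f(n,px,z):
    w=ray(c,px,z,W)[:,:2]*1000
    print(n,w.round(1).tolist(),'along outward',((w-s['tcp_pos'][:2]*1000)@o).round(1))
f('inner top edge +y',[[195,149],[203,282]],.110)
f('board end',[[375,149],[373,225]],.092)
f('mid top ends',[[152,188],[153,225],[364,179],[364,218]],.128)
f('red',[[128,149],[148,308]],.092)
f('trim',[[318,94],[318,146]],.08)
f('board side',[[100,149],[280,149]],.092)
f('held slat',[[297,160],[353,160]],.1866)
d=c['depth'];print(ray(c,[[325,160]],.1866,W),d[165,325],d[149+5,215])
E
```

```text
inner top edge +y [[592.8, 117.1], [503.7, 128.1]] along outward [-82.  -84.4]
board end [[581.2, 1.2], [528.5, 6.0]] along outward [34.5 34.8]
mid top ends [[572.6, 141.2], [550.0, 145.5], [565.5, 13.4], [541.7, 15.1]] along outward [-104.1 -106.1   23.9   24.4]
red [[597.5, 168.4], [480.8, 180.0]] along outward [-133.5 -134. ]
trim [[621.2, 36.3], [586.8, 39.8]] along outward [-4.2 -4.4]
board side [[599.3, 187.3], [587.4, 65.5]] along outward [-152.5  -30.1]
held slat [[582.9, 47.8], [580.5, 23.1]] along outward [-12.   12.8]
[[0.5816701  0.03543713 0.1866    ]] 0.1517911 0.24453421
```

The outer slot is about 3 mm in +y and 3 mm in +x from here. Correcting and lowering.

Request:
servo_tool(
  moves=[
    {"offset": [3,3,-5],"yaw": 0,"fingers": 1},
    {"offset": [0,0,-15],"yaw": 0,"fingers": 1},
    {"offset": [0,0,-15],"yaw": 0,"fingers": 1},
    {"offset": [0,0,-10],"yaw": 0,"fingers": 1},
    {"offset": [0,0,-6],"yaw": 0,"fingers": 1},
    {"offset": [0,0,-4],"yaw": 0,"fingers": 1},
    {"offset": [0,0,-3],"yaw": 0,"fingers": 1},
    {"offset": [0,0,0],"yaw": 0,"fingers": 1},
    {"offset": [0,0,0],"yaw": 0,"fingers": 1},
  ],
)

```text
time_s: 8.38
tcp_pos: [0.5218, 0.0457, 0.113]
tcp_rot: [3.138, -0.153, 0.001]
ft_force: [-0.7, 0.2, -0.3]
grip_width: 0.258
grasp_force: 30.0
```

Request:
servo_tool(
  moves=[
    {"offset": [0,0,-1],"yaw": 0,"fingers": 1},
    {"offset": [0,0,-1],"yaw": 0,"fingers": 1},
    {"offset": [0,0,0],"yaw": 0,"fingers": 1},
  ],
)

```text
time_s: 8.63
tcp_pos: [0.5216, 0.0458, 0.1109]
tcp_rot: [3.138, -0.152, 0.001]
ft_force: [-1.0, -0.3, -0.3]
grip_width: 0.256
grasp_force: 30.0
```

Request:
servo_tool(
  moves=[
    {"offset": [0,0,-1],"yaw": 0,"fingers": 1},
    {"offset": [0,0,0],"yaw": 0,"fingers": 1},
    {"offset": [0,0,0],"yaw": 0,"fingers": 1},
  ],
)

```text
time_s: 8.88
tcp_pos: [0.5215, 0.0458, 0.1097]
tcp_rot: [3.138, -0.153, 0.0]
ft_force: [-0.2, -0.7, 0.1]
grip_width: 0.258
grasp_force: 30.0
```

Request:
servo_tool(
  moves=[
    {"offset": [0,0,-1],"yaw": 0,"fingers": 1},
    {"offset": [0,0,0],"yaw": 0,"fingers": 1},
    {"offset": [0,0,0],"yaw": 0,"fingers": 1},
  ],
)

```text
time_s: 9.13
tcp_pos: [0.5216, 0.0458, 0.1097]
tcp_rot: [3.138, -0.152, 0.001]
ft_force: [-3.3, 0.0, 7.4]
grip_width: 0.256
grasp_force: 30.0
```

Contact at z = 0.1097 as predicted. Releasing, rising, and going to slat B.

Request:
servo_tool(
  moves=[
    {"offset": [0,0,1],"yaw": 0,"fingers": 0.5},
    {"offset": [0,0,0],"yaw": 0,"fingers": 0.5},
    {"offset": [0,0,0],"yaw": 0,"fingers": 0.5},
    {"offset": [0,0,0],"yaw": 0,"fingers": 0.5},
    {"offset": [0,0,0],"yaw": 0,"fingers": 0.5},
    {"offset": [0,0,4],"yaw": 0,"fingers": 0.5},
    {"offset": [0,0,10],"yaw": 0,"fingers": 0.5},
    {"offset": [0,0,20],"yaw": 0,"fingers": 0.5},
    {"offset": [0,0,25],"yaw": 0,"fingers": 0.4},
    {"offset": [0,0,0],"yaw": 0,"fingers": 0.4},
    {"offset": [0,0,0],"yaw": 0,"fingers": 0.4},
  ],
)

```text
time_s: 10.05
tcp_pos: [0.5228, 0.0457, 0.1708]
tcp_rot: [3.138, -0.153, 0.007]
ft_force: [0.0, 0.7, -0.0]
grip_width: 0.593
grasp_force: 0.0
```

```bash
python3 look.py b2 light=.146 red=.092 | grep -E "^t|tcp|red|, (9|1[0-4])[0-9], [0-9]+, -[0-9.]+\)"
```

```text
t 10.05 tcp [522.8  45.7 170.8] ytool -95.6 F [ 0.   0.7 -0. ] g 0.593
light (array([324., 251.]), 528.1, 45.5, 115, 23, -5.4)
red (array([143., 231.]), 541.5, 175.0, 113, 5, -5.4)
```

View pics/b2.png

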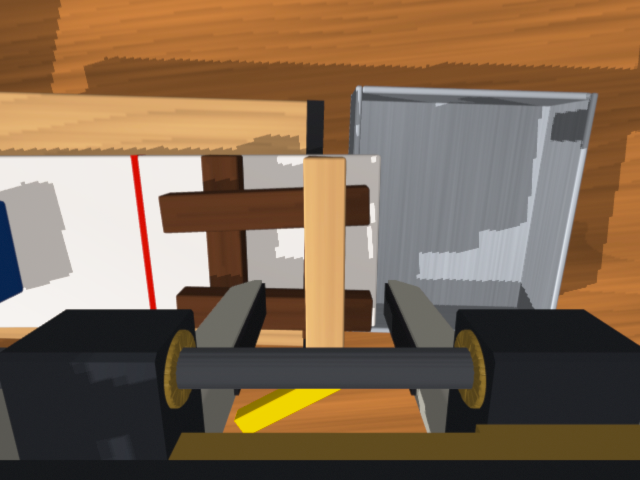

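Slat A lies squarely on the crib at (324,251), and nothing else moved. On to slat B.

Request:
servo_tool(
  moves=[
    {"offset": [0,-20,10],"yaw": 0,"fingers": 0.4},
    {"offset": [1,-31,0],"yaw": 0.02,"fingers": 0.4},
    {"offset": [1,-31,0],"yaw": 0.02,"fingers": 0.4},
    {"offset": [1,-31,0],"yaw": 0.02,"fingers": 0.4},
    {"offset": [1,-31,0],"yaw": 0.02,"fingers": 0.4},
    {"offset": [1,-31,0],"yaw": 0.03,"fingers": 0.4},
    {"offset": [1,-31,0],"yaw": 0.03,"fingers": 0.4},
    {"offset": [1,-31,0],"yaw": 0.03,"fingers": 0.4},
    {"offset": [1,-31,0],"yaw": 0.03,"fingers": 0.4},
    {"offset": [1,-31,0],"yaw": 0.03,"fingers": 0.4},
    {"offset": [1,-31,-10],"yaw": 0.02,"fingers": 0.4},
    {"offset": [1,-31,-20],"yaw": 0.02,"fingers": 0.4},
  ],
)

```text
time_s: 11.1
tcp_pos: [0.5331, -0.3174, 0.1496]
tcp_rot: [3.128, 0.272, 0.004]
ft_force: [0.1, -0.6, -0.5]
grip_width: 0.602
grasp_force: 0.0
```

Request:
servo_tool(
  moves=[
    {"offset": [1,-31,-25],"yaw": 0.02,"fingers": 0.4},
    {"offset": [1,-31,-25],"yaw": 0.02,"fingers": 0.4},
    {"offset": [0,-31,-10],"yaw": 0,"fingers": 0.4},
    {"offset": [0,0,0],"yaw": 0,"fingers": 0.4},
    {"offset": [0,0,0],"yaw": 0,"fingers": 0.4},
    {"offset": [0,0,0],"yaw": 0,"fingers": 0.4},
  ],
)

```text
time_s: 11.6
tcp_pos: [0.534, -0.4073, 0.0877]
tcp_rot: [-3.122, -0.333, 0.002]
ft_force: [0.5, -0.4, 0.1]
grip_width: 0.602
grasp_force: 0.0
```

```bash
python3 look.py c1 light=.02 | grep -E "^t|, 1[0-4][0-9], 2[0-9], [0-9.]+\)"
```

```text
t 11.6 tcp [ 534.  -407.3   87.7] ytool -77.8 F [ 0.5 -0.4  0.1] g 0.602
light (array([328., 238.]), 536.0, -409.2, 129, 24, 12.5)
```

Request:
servo_tool(
  moves=[
    {"offset": [2,-2,-15],"yaw": 0,"fingers": 0.4},
    {"offset": [0,0,-25],"yaw": 0,"fingers": 0.4},
    {"offset": [0,0,-25],"yaw": 0,"fingers": 0.4},
    {"offset": [0,0,-20],"yaw": 0,"fingers": 0.4},
    {"offset": [0,0,-12],"yaw": 0,"fingers": 0.4},
    {"offset": [0,0,-7],"yaw": 0,"fingers": 0.4},
    {"offset": [0,0,0],"yaw": 0,"fingers": 0.4},
  ],
)

```text
time_s: 12.23
tcp_pos: [0.5363, -0.4088, -0.0161]
tcp_rot: [-3.122, -0.335, 0.001]
ft_force: [-1.1, 1.0, 1.4]
grip_width: 0.598
grasp_force: 0.0
```

Request:
servo_tool(
  moves=[
    {"offset": [0,0,0],"yaw": 0,"fingers": 1},
    {"offset": [0,0,0],"yaw": 0,"fingers": 1},
    {"offset": [0,0,0],"yaw": 0,"fingers": 1},
    {"offset": [0,0,0],"yaw": 0,"fingers": 1},
    {"offset": [0,0,0],"yaw": 0,"fingers": 1},
    {"offset": [0,0,0],"yaw": 0,"fingers": 1},
    {"offset": [0,0,0],"yaw": 0,"fingers": 1},
    {"offset": [0,0,0],"yaw": 0,"fingers": 1},
  ],
)

```text
time_s: 12.9
tcp_pos: [0.5367, -0.4105, -0.0147]
tcp_rot: [3.123, 0.333, 0.001]
ft_force: [-1.2, 0.5, 4.1]
grip_width: 0.258
grasp_force: 30.0
```

Request:
servo_tool(
  moves=[
    {"offset": [0,0,15],"yaw": 0,"fingers": 1},
    {"offset": [0,0,30],"yaw": 0,"fingers": 1},
    {"offset": [0,0,36],"yaw": 0,"fingers": 1},
    {"offset": [0,0,36],"yaw": 0,"fingers": 1},
    {"offset": [0,5,36],"yaw": 0,"fingers": 1},
    {"offset": [0,15,36],"yaw": -0.02,"fingers": 1},
    {"offset": [0,26,6],"yaw": -0.02,"fingers": 1},
    {"offset": [0,31,0],"yaw": -0.03,"fingers": 1},
    {"offset": [0,31,0],"yaw": -0.03,"fingers": 1},
    {"offset": [-1,31,0],"yaw": -0.03,"fingers": 1},
    {"offset": [-1,31,0],"yaw": -0.03,"fingers": 1},
    {"offset": [-1,31,0],"yaw": -0.03,"fingers": 1},
  ],
)

```text
time_s: 13.9
tcp_pos: [0.533, -0.2077, 0.1793]
tcp_rot: [-3.141, -0.033, 0.001]
ft_force: [0.8, -0.5, -1.1]
grip_width: 0.253
grasp_force: 30.0
```

Request:
servo_tool(
  moves=[
    {"offset": [-1,31,0],"yaw": -0.03,"fingers": 1},
    {"offset": [-1,31,0],"yaw": -0.03,"fingers": 1},
    {"offset": [-1,31,0],"yaw": -0.03,"fingers": 1},
    {"offset": [-1,31,0],"yaw": -0.03,"fingers": 1},
    {"offset": [-1,31,0],"yaw": 0,"fingers": 1},
    {"offset": [0,31,0],"yaw": 0,"fingers": 1},
    {"offset": [0,31,0],"yaw": 0,"fingers": 1},
    {"offset": [0,31,0],"yaw": 0,"fingers": 1},
    {"offset": [0,31,0],"yaw": 0,"fingers": 1},
    {"offset": [0,15,0],"yaw": 0,"fingers": 1},
    {"offset": [0,0,0],"yaw": 0,"fingers": 1},
    {"offset": [0,0,0],"yaw": 0,"fingers": 1},
  ],
)

```text
time_s: 14.9
tcp_pos: [0.5282, 0.0854, 0.1794]
tcp_rot: [3.138, -0.149, -0.001]
ft_force: [0.3, -0.1, 0.0]
grip_width: 0.253
grasp_force: 30.0
```

```bash
python3 look.py d1 light=.146 red=.092 | grep -E "^t|red|, [0-9]+, [0-9]+, -[0-9.]+\)"; python3 - <<'E'
from h import *;from rig import bot
s=bot.observe();c=bot.capture('wrist');W=toolT(s)@c['hand_eye'];d=c['depth'];M=masks(c)['light']
tz=s['tcp_pos'][2]-.015+.002+.0145*0  # approx
for v in(165,200,235,265):
    u=np.where(M[v,280:372])[0]+280
    print(v,u.min(),u.max(),d[v,325],(ray(c,[[u.min(),v],[u.max()+1,v]],s['tcp_pos'][2]+.016+.0185,W)[:,:2]*1000).round(1).tolist())
col=np.where(M[100:300,325])[0]+100;print('far end',col.min(),(ray(c,[[325,col.min()]],s['tcp_pos'][2]+.0345,W)*1000).round(1))
E
```

```text
t 14.9 tcp [528.2  85.4 179.4] ytool -95.4 F [ 0.3 -0.1  0. ] g 0.253
light (array([ 74., 422.]), 426.1, 265.6, 64, 29, -20.2)
light (array([323., 254.]), 529.4, 85.5, 118, 35, -6.2)
light (array([391., 228.]), 540.2, 45.0, 92, 25, -5.4)
light (array([238., 112.]), 623.9, 118.8, 404, 153, -65.6)
red (array([203., 231.]), 540.3, 175.1, 117, 5, -5.6)
165 295 371 0.15287215 [[591.7, 90.1], [588.8, 59.7]]
200 296 371 0.1561964 [[577.8, 91.3], [574.8, 60.6]]
235 296 371 0.16076435 [[563.2, 93.0], [560.2, 61.5]]
265 297 371 0.1630996 [[550.1, 94.1], [547.1, 62.3]]
far end 103 [[613.7  76.  213.9]]
```

View pics/d1.png

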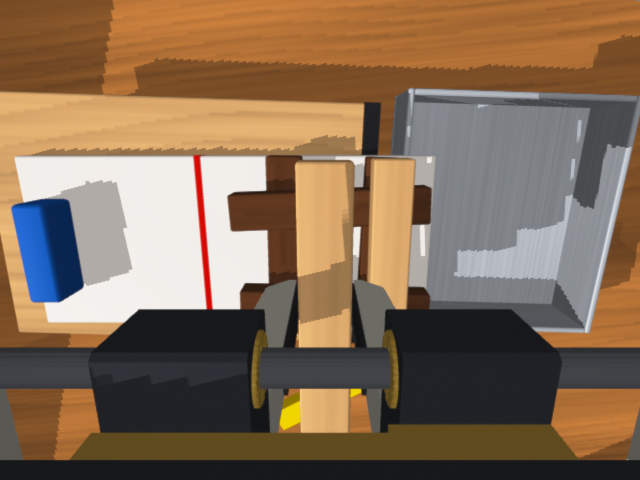

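The held slat hangs square, but I am 30 mm short of the inner place because I miscounted the rows. Moving on and lowering.

Request:
servo_tool(
  moves=[
    {"offset": [0,15,0],"yaw": 0,"fingers": 1},
    {"offset": [0,15,0],"yaw": 0,"fingers": 1},
    {"offset": [0,0,-12],"yaw": 0,"fingers": 1},
    {"offset": [0,0,-20],"yaw": 0,"fingers": 1},
    {"offset": [0,0,-18],"yaw": 0,"fingers": 1},
    {"offset": [0,0,-10],"yaw": 0,"fingers": 1},
    {"offset": [0,0,-4],"yaw": 0,"fingers": 1},
    {"offset": [0,0,-3],"yaw": 0,"fingers": 1},
    {"offset": [0,0,0],"yaw": 0,"fingers": 1},
    {"offset": [0,0,0],"yaw": 0,"fingers": 1},
  ],
)

```text
time_s: 15.83
tcp_pos: [0.5291, 0.1145, 0.1134]
tcp_rot: [-3.138, 0.153, -0.002]
ft_force: [0.4, -0.2, -1.1]
grip_width: 0.255
grasp_force: 30.0
```

Request:
servo_tool(
  moves=[
    {"offset": [0,0,-1],"yaw": 0,"fingers": 1},
    {"offset": [0,0,0],"yaw": 0,"fingers": 1},
    {"offset": [0,0,0],"yaw": 0,"fingers": 1},
  ],
)

```text
time_s: 16.08
tcp_pos: [0.5288, 0.1148, 0.1122]
tcp_rot: [-3.138, 0.152, -0.002]
ft_force: [-1.0, 0.0, -0.3]
grip_width: 0.25
grasp_force: 30.0
```

Request:
servo_tool(
  moves=[
    {"offset": [0,0,-1],"yaw": 0,"fingers": 1},
    {"offset": [0,0,0],"yaw": 0,"fingers": 1},
    {"offset": [0,0,0],"yaw": 0,"fingers": 1},
  ],
)

```text
time_s: 16.33
tcp_pos: [0.5288, 0.1149, 0.1113]
tcp_rot: [-3.138, 0.152, -0.002]
ft_force: [-1.8, -0.1, 4.8]
grip_width: 0.25
grasp_force: 30.0
```

Request:
servo_tool(
  moves=[
    {"offset": [0,0,-0.5],"yaw": 0,"fingers": 1},
    {"offset": [0,0,0],"yaw": 0,"fingers": 1},
    {"offset": [0,0,0],"yaw": 0,"fingers": 1},
  ],
)

```text
time_s: 16.58
tcp_pos: [0.5288, 0.1149, 0.1113]
tcp_rot: [-3.138, 0.152, -0.002]
ft_force: [-2.5, 0.1, 7.0]
grip_width: 0.257
grasp_force: 30.0
```

Request:
servo_tool(
  moves=[
    {"offset": [0,0,0.5],"yaw": 0,"fingers": 0.55},
    {"offset": [0,0,0],"yaw": 0,"fingers": 0.55},
    {"offset": [0,0,0],"yaw": 0,"fingers": 0.55},
    {"offset": [0,0,0],"yaw": 0,"fingers": 0.55},
    {"offset": [0,0,0],"yaw": 0,"fingers": 0.55},
    {"offset": [0,0,4],"yaw": 0,"fingers": 0.55},
    {"offset": [0,0,10],"yaw": 0,"fingers": 0.55},
    {"offset": [0,0,20],"yaw": 0,"fingers": 0.5},
    {"offset": [0,0,25],"yaw": 0,"fingers": 0.4},
    {"offset": [2,25,0],"yaw": 0,"fingers": 0.4},
    {"offset": [2,30,0],"yaw": 0,"fingers": 0.4},
    {"offset": [3,30,0],"yaw": 0,"fingers": 0.4},
  ],
)

```text
time_s: 17.58
tcp_pos: [0.5362, 0.2004, 0.1716]
tcp_rot: [-3.137, 0.156, -0.004]
ft_force: [0.1, 0.0, 0.2]
grip_width: 0.596
grasp_force: 0.0
```

Request:
servo_tool(
  moves=[
    {"offset": [2,30,0],"yaw": 0,"fingers": 0.4},
    {"offset": [2,30,0],"yaw": 0,"fingers": 0.4},
    {"offset": [1,17,0],"yaw": 0,"fingers": 0.4},
    {"offset": [0,0,0],"yaw": 0,"fingers": 0.4},
    {"offset": [0,0,0],"yaw": 0,"fingers": 0.4},
    {"offset": [0,0,0],"yaw": 0,"fingers": 0.4},
  ],
)

```text
time_s: 18.08
tcp_pos: [0.5405, 0.2761, 0.17]
tcp_rot: [3.137, -0.153, 0.0]
ft_force: [0.7, 0.1, 0.1]
grip_width: 0.596
grasp_force: 0.0
```

```bash
python3 look.py e1 light=.146 red=.092 blue=.122 | grep -E "^t|red|blue|, [0-9]+, [0-9]+, -[0-9.]+\)"
```

```text
t 18.08 tcp [540.5 276.1 170. ] ytool -95.6 F [0.7 0.1 0.1] g 0.596
light (array([595., 237.]), 541.4, 119.8, 102, 34, -5.6)
red (array([464., 234.]), 533.6, 176.3, 130, 5, -5.5)
blue (array([317., 246.]), 546.4, 280.3, 70, 21, -5.3)
```

View pics/e1.png

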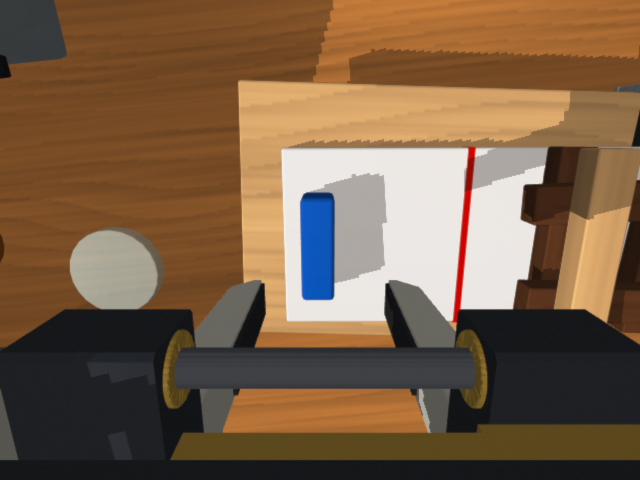

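The handle is at (317,246), about 4 mm in +x and +y from the tool. The inner top slat lies at (595,237), and the gripper is clear of the dish. Lowering onto the handle and gripping.

Request:
servo_tool(
  moves=[
    {"offset": [4,4,-5],"yaw": 0,"fingers": 0.4},
    {"offset": [0,0,-20],"yaw": 0,"fingers": 0.4},
    {"offset": [0,0,-25],"yaw": 0,"fingers": 0.4},
    {"offset": [0,0,-20],"yaw": 0,"fingers": 0.4},
    {"offset": [0,0,-15],"yaw": 0,"fingers": 0.4},
    {"offset": [0,0,-8],"yaw": 0,"fingers": 0.4},
    {"offset": [0,0,0],"yaw": 0,"fingers": 0.4},
  ],
)

```text
time_s: 18.72
tcp_pos: [0.5434, 0.2796, 0.0744]
tcp_rot: [3.136, -0.154, -0.006]
ft_force: [-1.7, 0.2, -0.0]
grip_width: 0.597
grasp_force: 0.0
```

Request:
servo_tool(
  moves=[
    {"offset": [0,0,0],"yaw": 0,"fingers": 1},
    {"offset": [0,0,0],"yaw": 0,"fingers": 1},
    {"offset": [0,0,0],"yaw": 0,"fingers": 1},
    {"offset": [0,0,0],"yaw": 0,"fingers": 1},
    {"offset": [0,0,0],"yaw": 0,"fingers": 1},
    {"offset": [0,0,0],"yaw": 0,"fingers": 1},
    {"offset": [0,0,0],"yaw": 0,"fingers": 1},
    {"offset": [0,0,0],"yaw": 0,"fingers": 1},
  ],
)

```text
time_s: 19.38
tcp_pos: [0.5448, 0.2808, 0.0773]
tcp_rot: [-3.138, 0.152, -0.002]
ft_force: [0.2, -1.0, 4.8]
grip_width: 0.233
grasp_force: 30.0
```

```bash
cat > m.py <<'E'
from h import *;from rig import bot
def roi(m,x0,x1,y0,y1):
    r=np.zeros_like(m);r[y0:y1,x0:x1]=m[y0:y1,x0:x1];return r
s=bot.observe();T=toolT(s)
print('t',round(s['time_s'],2),'tcp',(np.array(s['tcp_pos'])*1000).round(1),'ytool',np.degrees(np.arctan2(T[1,1],T[0,1])).round(1),'F',np.round(s['ft_force'],1),'M',np.round(s['torque'],2))
for n in('top','wrist','scene'):
    c=bot.capture(n);M=masks(c);h=cv2.cvtColor(c['frame'],cv2.COLOR_RGB2HSV)
    W=T@c['hand_eye'] if n=='wrist' else None
    red=((h[...,0]<8)|(h[...,0]>172))&(h[...,1]>100)&(h[...,2]>100)
    q={'top':(235,330,200,290),'wrist':(0,640,0,330),'scene':(310,400,230,320)}[n]
    for b in blobs(roi(red,*q),c,.092,W,10):print(n,'red',b)
    if n=='top':
        for k,z,q in(('light',.146,(235,360,205,285)),('black',.08,(285,320,190,285))):
            for b in blobs(roi(M[k],*q),c,z,None,15):print(n,k,b)
    if n=='wrist':
        for b in blobs(M['black']&(np.arange(480)[:,None]<310),c,.08,W,60):print(n,'black',b)
        for b in blobs(roi(M['light'],0,640,0,330),c,.146,W,400):print(n,'light',b)
E
python3 m.py
```

```text
t 19.38 tcp [544.8 280.8  77.3] ytool -95.6 F [ 0.2 -1.   4.8] M [-0.22  0.15  0.06]
top red (array([254., 238.]), 533.2, 175.3, 127, 5, -5.1)
top light (array([266., 262.]), 484.0, 135.5, 148, 85, 82.9)
top light (array([300., 246.]), 510.7, 47.1, 109, 23, -5.4)
top light (array([238., 207.]), 604.5, 208.3, 21, 16, -88.7)
top black (array([295., 272.]), 445.5, 62.7, 19, 8, 1.8)
top black (array([307., 258.]), 483.1, 29.2, 19, 16, -12.3)
top black (array([310., 231.]), 558.5, 23.9, 19, 11, 1.6)
top black (array([290., 229.]), 561.3, 78.1, 31, 20, 84.9)
top black (array([304., 212.]), 609.5, 41.8, 22, 11, 1.7)
wrist red (array([546., 239.]), 557.2, 174.5, 84, 9, -2.3)
wrist light (array([452., 102.]), 618.7, 253.5, 151, 77, -72.8)
```

The handle is gripped. Sliding outward gently along (−0.096, −0.995).

Request:
servo_tool(
  moves=[
    {"offset": [-0.1,-1,0],"yaw": 0,"fingers": 1},
    {"offset": [-0.2,-2,0],"yaw": 0,"fingers": 1},
    {"offset": [-0.3,-3,0],"yaw": 0,"fingers": 1},
    {"offset": [-0.4,-4,0],"yaw": 0,"fingers": 1},
    {"offset": [-0.5,-5,0],"yaw": 0,"fingers": 1},
    {"offset": [-0.5,-5,0],"yaw": 0,"fingers": 1},
    {"offset": [-0.5,-5,0],"yaw": 0,"fingers": 1},
    {"offset": [-0.5,-5,0],"yaw": 0,"fingers": 1},
    {"offset": [-0.4,-4,0],"yaw": 0,"fingers": 1},
    {"offset": [-0.3,-3,0],"yaw": 0,"fingers": 1},
    {"offset": [-0.2,-2,0],"yaw": 0,"fingers": 1},
    {"offset": [-0.1,-1,0],"yaw": 0,"fingers": 1},
  ],
)

```text
time_s: 20.53
tcp_pos: [0.5413, 0.2423, 0.0773]
tcp_rot: [-3.135, 0.153, -0.003]
ft_force: [-0.4, 6.9, 3.8]
grip_width: 0.233
grasp_force: 30.0
```

```bash
python3 m.py
```

```text
t 20.53 tcp [541.3 242.3  77.3] ytool -95.6 F [-0.4  6.9  3.8] M [ 0.73 -0.04 -0.06]
top red (array([268., 240.]), 528.6, 136.9, 126, 5, -5.3)
top light (array([263., 267.]), 452.1, 139.3, 148, 20, 82.9)
top light (array([287., 253.]), 489.5, 79.7, 60, 23, -5.6)
top light (array([315., 247.]), 507.7, 8.3, 111, 23, -5.2)
top light (array([289., 207.]), 610.4, 76.5, 45, 5, 83.1)
top light (array([247., 207.]), 603.7, 184.7, 68, 19, -88.7)
top black (array([296., 256.]), 487.7, 58.9, 21, 20, 81.9)
top black (array([303., 231.]), 555.5, 42.9, 42, 25, 83.8)
top black (array([304., 214.]), 605.2, 42.2, 32, 11, -7.6)
wrist red (array([546., 244.]), 553.3, 135.9, 83, 5, -5.4)
wrist light (array([424., 103.]), 602.5, 219.4, 157, 93, 84.5)
```

The board and crib follow together: the mark and the outer slat both moved 38–39 mm. Continuing about 72 mm.

Request:
servo_tool(
  moves=[
    {"offset": [-0.1,-1,0],"yaw": 0,"fingers": 1},
    {"offset": [-0.2,-2,0],"yaw": 0,"fingers": 1},
    {"offset": [-0.3,-3,0],"yaw": 0,"fingers": 1},
    {"offset": [-0.4,-4,0],"yaw": 0,"fingers": 1},
    {"offset": [-0.5,-5,0],"yaw": 0,"fingers": 1},
    {"offset": [-0.5,-5,0],"yaw": 0,"fingers": 1},
    {"offset": [-0.5,-5,0],"yaw": 0,"fingers": 1},
    {"offset": [-0.5,-5,0],"yaw": 0,"fingers": 1},
    {"offset": [-0.5,-5,0],"yaw": 0,"fingers": 1},
    {"offset": [-0.5,-5,0],"yaw": 0,"fingers": 1},
    {"offset": [-0.5,-5,0],"yaw": 0,"fingers": 1},
    {"offset": [-0.5,-5,0],"yaw": 0,"fingers": 1},
  ],
)

```text
time_s: 21.68
tcp_pos: [0.5363, 0.1922, 0.0773]
tcp_rot: [-3.135, 0.153, -0.003]
ft_force: [1.0, 6.6, 4.5]
grip_width: 0.235
grasp_force: 30.0
```

Request:
servo_tool(
  moves=[
    {"offset": [-0.5,-5,0],"yaw": 0,"fingers": 1},
    {"offset": [-0.5,-5,0],"yaw": 0,"fingers": 1},
    {"offset": [-0.4,-4,0],"yaw": 0,"fingers": 1},
    {"offset": [-0.3,-3,0],"yaw": 0,"fingers": 1},
    {"offset": [-0.2,-2,0],"yaw": 0,"fingers": 1},
    {"offset": [-0.1,-1,0],"yaw": 0,"fingers": 1},
    {"offset": [0,0,0],"yaw": 0,"fingers": 1},
    {"offset": [0,0,0],"yaw": 0,"fingers": 1},
  ],
)

```text
time_s: 22.35
tcp_pos: [0.5343, 0.1722, 0.0774]
tcp_rot: [-3.135, 0.153, -0.003]
ft_force: [1.0, 4.6, 4.3]
grip_width: 0.235
grasp_force: 30.0
```

```bash
python3 m.py; python3 - <<'E'
from h import *;from rig import bot
s=bot.observe();c=bot.capture('wrist');W=toolT(s)@c['hand_eye'];h=cv2.cvtColor(c['frame'],cv2.COLOR_RGB2HSV)
for v in range(90,165,8):
    r=h[v,440:640,:];x=np.where(r[:,2]<70)[0]+440
    print(v,(x.min(),x.max(),len(x)) if len(x) else None, ''.join('#' if p<70 else '.' for p in r[::4,2]), (ray(c,[[x.min(),v],[x.max()+1,v]],.08,W)[:,:2]*1000).round(1).tolist() if len(x) else '')
E
```

```text
t 22.35 tcp [534.3 172.2  77.4] ytool -95.6 F [1.  4.6 4.3] M [ 0.75 -0.09 -0.01]
top red (array([294., 243.]), 522.1, 66.8, 126, 5, -5.4)
top light (array([276., 269.]), 447.7, 107.6, 84, 21, 84.3)
top light (array([237., 256.]), 477.8, 207.2, 54, 10, 2.8)
top light (array([314., 257.]), 481.3, 9.7, 59, 23, -5.6)
top light (array([342., 251.]), 501.1, -62.2, 112, 23, -5.7)
top light (array([273., 209.]), 600.1, 115.3, 81, 29, -88.7)
top black (array([294., 272.]), 444.1, 62.7, 16, 8, 1.8)
top black (array([309., 232.]), 552.9, 27.8, 19, 14, 1.3)
top black (array([304., 214.]), 605.3, 41.7, 31, 11, 1.7)
wrist red (array([546., 244.]), 546.3, 65.9, 83, 5, -5.5)
wrist black (array([583., 115.]), 604.8, 45.3, 37, 13, -5.5)
wrist light (array([308.,  99.]), 594.1, 175.2, 197, 101, 84.5)
90 (np.int64(575), np.int64(602), 28) ..................................#######......... [[617.1, 49.4], [615.8, 36.7]]
98 (np.int64(573), np.int64(600), 28) ..................................#######......... [[613.7, 50.0], [612.4, 37.3]]
106 (np.int64(572), np.int64(598), 27) .................................#######.......... [[610.2, 50.2], [609.0, 37.9]]
114 (np.int64(570), np.int64(597), 28) .................................#######.......... [[606.8, 50.9], [605.5, 38.1]]
122 (np.int64(569), np.int64(596), 28) .................................#######.......... [[603.2, 51.2], [602.0, 38.2]]
130 (np.int64(568), np.int64(593), 26) ................................#######........... [[599.7, 51.4], [598.5, 39.3]]
138 (np.int64(566), np.int64(592), 27) ................................#######........... [[596.1, 52.1], [594.9, 39.5]]
146 (np.int64(565), np.int64(591), 27) ................................######............ [[592.5, 52.3], [591.2, 39.7]]
154 (np.int64(563), np.int64(589), 27) ...............................#######............ [[588.8, 53.0], [587.6, 40.3]]
162 None ..................................................
```

About 21 mm is left: the lip's outer edge is at y ≈ 47 for x = 522, and the mark is at about 68.

Request:
servo_tool(
  moves=[
    {"offset": [-0.1,-1,0],"yaw": 0,"fingers": 1},
    {"offset": [-0.2,-2,0],"yaw": 0,"fingers": 1},
    {"offset": [-0.3,-3,0],"yaw": 0,"fingers": 1},
    {"offset": [-0.4,-4,0],"yaw": 0,"fingers": 1},
    {"offset": [-0.4,-4,0],"yaw": 0,"fingers": 1},
    {"offset": [-0.3,-3,0],"yaw": 0,"fingers": 1},
    {"offset": [-0.2,-2,0],"yaw": 0,"fingers": 1},
    {"offset": [-0.1,-1,0],"yaw": 0,"fingers": 1},
    {"offset": [-0.1,-1,0],"yaw": 0,"fingers": 1},
    {"offset": [0,0,0],"yaw": 0,"fingers": 1},
    {"offset": [0,0,0],"yaw": 0,"fingers": 1},
    {"offset": [0,0,0],"yaw": 0,"fingers": 1},
  ],
)

```text
time_s: 23.55
tcp_pos: [0.5324, 0.1515, 0.0775]
tcp_rot: [-3.135, 0.153, -0.004]
ft_force: [0.7, 6.7, 6.2]
grip_width: 0.235
grasp_force: 30.0
```

```bash
cat > n.py <<'E'
from h import *;from rig import bot
s=bot.observe();c=bot.capture('wrist');W=toolT(s)@c['hand_eye'];h=cv2.cvtColor(c['frame'],cv2.COLOR_RGB2HSV).astype(int)
o=np.array([-.0955,-.9954])
B=[];Rd=[]
for v in range(90,155,4):
    x=np.where(h[v,440:640,2]<70)[0]+440
    if len(x)>15:B.append(ray(c,[[x.max()+1,v]],.08,W)[0,:2]@o*1000)
red=((h[...,0]<8)|(h[...,0]>172))&(h[...,1]>120)&(h[...,2]>110)
for v in range(165,300,5):
    x=np.where(red[v,440:640])[0]+440
    if len(x)>3:Rd.append(ray(c,[[x.mean()+.5,v]],.092,W)[0,:2]@o*1000)
print('lip',np.round(B,1),'red',np.round(Rd,1),'mark x in lip',np.median(Rd)-np.median(B) if B and Rd else None)
E
python3 n.py; python3 m.py
```

```text
lip [-95.8 -95.5 -95.7 -95.9 -95.7 -95.9 -96.1 -95.8 -96.  -96.2 -95.9 -96.1
 -96.3 -96.1 -96.3 -96.5 -96.7] red [-96.6 -96.7 -96.9 -96.5 -96.6 -96.7 -96.8 -96.7 -96.6 -96.7 -96.6 -96.7
 -96.6 -96.7 -96.6 -96.7 -96.8 -96.7 -96.6 -96.7 -96.8 -96.7 -96.6 -96.7
 -96.8 -96.9 -96.5] mark x in lip -0.6913419861443373
t 23.6 tcp [532.4 151.5  77.5] ytool -95.6 F [0.3 6.4 4.4] M [ 1.04 -0.02 -0.1 ]
top red (array([301., 244.]), 518.7, 46.3, 129, 5, -5.5)
top light (array([280., 270.]), 446.8, 95.5, 60, 21, 83.3)
top light (array([322., 257.]), 480.2, -11.1, 60, 23, -5.3)
top light (array([242., 256.]), 479.4, 193.2, 63, 39, 2.5)
top light (array([350., 252.]), 498.9, -83.5, 112, 24, -5.6)
top light (array([282., 210.]), 599.4, 93.0, 71, 31, 86.1)
top black (array([317., 233.]), 550.7, 5.8, 19, 14, 1.3)
top black (array([289., 236.]), 542.2, 79.6, 77, 25, 1.9)
top black (array([304., 214.]), 605.3, 41.7, 31, 11, 1.7)
wrist red (array([546., 244.]), 544.4, 45.2, 83, 5, -5.6)
wrist black (array([538., 116.]), 604.7, 44.9, 37, 13, -5.5)
wrist light (array([305.,  98.]), 592.4, 157.3, 203, 102, 84.6)
```

The mark is 0.7 mm from the lip, the crib is intact, and the board is pressed level with about 5 N. Handing in.

```bash
python3 -c "
from rig import bot
print(bot.sign_off())"
```

```text
the job is handed in; nothing more can be done
None
```

I placed and released both light slats as the crib's third layer, then slid the board out until the red line measured about 0.7 mm from the stand's edge. I handed it in at about 24 s with the handle still gripped level; the sign-off returned no verdict, so I can't confirm it passed.

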